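# Ring for the joiner and hold the chest lid half open

## Robot

A 6-joint arm with a two-finger parallel gripper is mounted at the origin on the work surface. World frame = base frame: x ahead of the robot, y to its left, z up, the work surface at z = 0. Lengths are in m, angles in rad, forces in N, time in s.
With the tool pointing down it reaches from about 0.3 to 0.875 m from the base axis. Payload 6.4 kg.
Tool frame: the origin (TCP) lies where the fingers leave the gripper's body, on its centre line; the fingertips stand 73 mm ahead of it and the grasp point (between the pads) lies 54 mm ahead of it; z points along the fingers, y is the line along which they close (so a half turn about z gives the same grasp; the last joint's range is limited). The gripper opens to 85 mm and grips with 20 to 120 N. Pads are 22 mm wide; open, the fingers measure 114 mm over their backs; the gripper's body (76 mm by 85 mm) begins 54 mm behind the grasp point. The pads swing forward as they close: fully open they stand 13 mm farther back than shut.
Start: joints at [-1.445, 0.181, 1.607, -0, 1.354, -0.206], TCP at [0.187, -0.544, 0.304] pointing down, gripper open.
Joint ranges: [-2.99, 2.99], [-0.89, 2.07], [0.3, 2.58], [-1.14, 4.28], [0, 2.63], [-3.12, 3.12]. Speed limits (rad/s): [2.57, 2.57, 3.01, 3.14, 3.14, 3.14].

## Interface

Orientations are given as a unit quaternion [w, x, y, z].
In Python, from bench import ctrl gives the robot as it stands.
- The arm moves only by the tool carry_out, never from a script. Its argument "steps" is one flat list of numbers, 7 for each row, row after row: the shift along the tool's x, y, z in m, then the turn, a rotation vector about the tool's x, y, z in rad, then the opening, from 0 (shut) to 1 (fully open). In form: [dx, dy, dz, wx, wy, wz, claw, dx, dy, dz, wx, wy, wz, claw, ...]. A call has 1 to 20 rows; each row is the pose to reach, as a shift and turn from the pose commanded when the call began, along the tool's axes at that moment; what a row does not reach only later rows make up. A row lasts 1/10 s, in which the tool goes at most 50 mm and 8.59 degrees, less where a joint would pass 70% of its speed; a pose out of reach is approached as far as the arm can. A call with a gripper value outside its range is refused whole. The fingers move at their own pace and stop on an object; the grip force is fixed at half the most. Time passes only in rows, so rows that repeat a pose let the fingers close. It gives the time, the measured TCP pose, the force, the opening and the grip force at its end, in the units of the state.
- ctrl.get_obs(): the state, without advancing time (a new reading comes with each control period).
- ctrl.camera(name): name is "side" or "top" or "wrist"; returns the picture (384x512x3 uint8, red, green, blue); there is no depth.
- ctrl.camera_params(name): a dict with "vertical_fov" (degrees; the focal length in pixels is half the picture's height over the tangent of half this angle, whatever the lens; pixels are square), "cx", "cy" (the principal point, pixels), "cam_to_world" (4x4, takes a point from camera to world coordinates); the wrist camera has in their place "hand_eye" (4x4, takes a point from camera to tool coordinates, whose origin is the TCP and whose axes are the flange's). Camera axes: x right, y down, z forward; pixel columns grow to the right and rows downward; lengths in m; the calibration is good to about 2 mm. A picture is of the moment at which its call begins: read the wrist's pose just before it. camera_params takes no time and is no camera call.
- ctrl.hand_in(): hands the job in; it is judged then, once.
The state is a dict: "time_s": time; "q": joint angles; "dq": joint speeds; "joint_efforts": joint torques, N m; "eef_pos": TCP position; "eef_rot": TCP orientation; "wrist_force": force on the tool from outside, world axes, zero at the start; "torque": the same for the moment, N m; "opening": opening from 0.0 (shut) to 1.0 (fully open); "grasp_force": force on a finger pad.
Only numpy, scipy, OpenCV 4.12 (cv2) and the standard library are available. Lean on these libraries where they do the work, as an engineer would, in place of code of your own. Each camera call takes 0.05 s, during which the arm holds its last target. There are 200 camera calls.

## Task

Ring for the joiner by pressing the plunger of the counter bell all the way down to its stop and letting it come back up. Then lift the lid of the fibreboard chest by its front tongue and hold it open at 45 degrees, a few degrees either way, so that he can screw on the lid stay: nothing props the lid, so the program finishes with the fingers still holding it steady at that angle. Leave the jar, the screwdriver and the little house where they are.

Things in the scene. Friction and masses are not known exactly. Their poses are not given: they have to be found in the camera images.
- box: Chest of raw brown fibreboard fixed to the bench, left or right of the robot's centre line (bell on the other side), turned up to 0.4 rad: 180 mm deep (x) by 240 wide (y) by 100 high, walls 8 mm, lid on top. Origin: centre of its underside, on the bench. Its +x points from the front wall (robot's side, lid's tongue) to the hinged rear wall, +z up.
- lid (a joint): Angle of the chest's lid, rad: 0 shut (level), growing as the front edge rises, 0.785 = 45 degrees, stop at 1.4. The hinge moves freely: the lid falls shut from any angle when let go. The lid is an 8 mm board, 180 x 240 mm, with its tongue 0.18 to 0.35 kg; lifting it at the tongue takes 1 to 2 N.
- hinge (a point): Point on the hinge line at the middle of the chest's rear top edge, 100 mm above the bench. The hinge line is level, along the chest's y. With the lid shut its own axes are those of the chest; they turn with the lid.
- tab (a point): Grip point on the lid's tongue, a dark tab amid the lid's front edge: 30 mm wide (along the chest's y: pinch it so), 12 thick, underside level with the lid's, jutting 50 mm out over the front wall, free all around. The point is mid width and thickness, 28 mm ahead of the front wall: in the lid's frame 208 mm ahead (-x) of the hinge point, 6 mm above. It turns with the lid.
- bell: Counter bell fixed to the bench: black foot 90 mm across, steel dome 82 mm across and 51 mm high at its crown, spring plunger on top. Origin: centre of its underside on the bench, z up. It does not tilt.
- plunger (a joint): Travel of the bell's plunger, m: 0 at rest (up), 0.008 down at its stop. The spring needs about 1.6 N to start and 5.2 N at the stop, and pushes the plunger back up when let go.
- plunger_top (a point): Centre of the top face of the plunger's head, a steel disc 22 mm across and 7 mm thick; at rest 70 mm above the bench, 19 mm above the dome's crown. It goes straight down with the plunger.
- jar: Bystander: loose glass jar with a yellow screw cap, 72 mm across, 120 mm high. Origin: centre of its underside.
- screwdriver: Bystander: loose screwdriver lying flat, 190 mm long. Origin: under its middle, on the bench; x along the tool, towards the blade.
- house: Bystander: loose little fibreboard house, 56 x 92 mm, 112 mm high. Origin: centre of its underside.
There are look-alikes about, which are no part of the job. What is shaped like the bell but pink or red is not meant.

How it is judged:
On the way, in this order (a step that is already met when the one before it is completed fails the run):
1. the bell's plunger is pressed down to its stop (at least 7 of its 8 mm) (value of joint plunger above 0.007 m), for 0.05 s.
2. the plunger is back up and the lid is lifted past 15 degrees (value of joint plunger below 0.0015 m and value of joint lid above 0.26 rad), for 0.1 s.
At the end, for the whole second after the job is handed in: The lid stands at 45 degrees, 7 either way (0.663 to 0.908 rad), not moving (under 0.15 rad/s), with the fingers pressing on it (over 0.4 N) and no bystander touching the chest or lid; the bell's plunger is up (within 1.5 mm) (value of joint lid between 0.663 and 0.908 rad and velocity of joint lid between -0.15 and 0.15 rad/s and contact force between the fingers and box above 0.4 N and value of joint plunger below 0.0015 m and contact force between each of jar, screwdriver, house and box below 0.1 N); the arm keeps its last pose, push and grip.
It fails at once if the jar is moved more than 30 mm (distance of jar from where it was at the start of the episode above 0.03 m).
It fails at once if the screwdriver is moved more than 30 mm (distance of screwdriver from where it was at the start of the episode above 0.03 m).
It fails at once if the house is moved more than 30 mm (distance of house from where it was at the start of the episode above 0.03 m).
It also fails if it takes over 48 s, if anything falls off the work surface, if the arm or the gripper's body presses on something with over 40 N, if the wrist force passes 120 N, or if a joint passes its speed limit or range.

## Working session

There is one attempt and no reset: what is moved stays moved. The work goes in short steps, Python scripts to look and compute and a tool call to move; the robot and the scene stay as the last step left them, time stands still between calls to the robot, and variables do not carry over. Pictures are saved under pics/ and viewed, at most 10 in all, crops included, and the job is handed in when it is done.

Besides the shell and the picture viewer there is one more tool, called as name(argument=value, ...) on one line, values as JSON. carry_out: Moves the arm, as the interface text tells. Its arguments: {"type":"object","properties":{"steps":{"type":"array"}},"required":["steps"]}

```bash
mkdir -p pics; python3 - <<'E'
from bench import ctrl
import cv2,numpy as np,json
np.set_printoptions(precision=4,suppress=True)
for n in("top","side"):
    cv2.imwrite(f"pics/{n}0.png",cv2.cvtColor(ctrl.camera(n),cv2.COLOR_RGB2BGR))
for n in("top","side","wrist"): print(n,ctrl.camera_params(n))
o=ctrl.get_obs();print(o)
E
```

```text
top {'vertical_fov': 52.50625793981613, 'cx': 259.7354581539743, 'cy': 188.99173338605166, 'cam_to_world': array([[ 0.0231, -0.9833,  0.1805,  0.4062],
       [-0.9997, -0.0245, -0.0058, -0.0032],
       [ 0.0102, -0.1803, -0.9836,  1.2688],
       [ 0.    ,  0.    ,  0.    ,  1.    ]])}
side {'vertical_fov': 47.45069526588357, 'cx': 262.21170439642196, 'cy': 195.698278432034, 'cam_to_world': array([[ 0.9941, -0.0779,  0.0752,  0.4972],
       [-0.1077, -0.6365,  0.7637, -0.9935],
       [-0.0117, -0.7673, -0.6412,  0.9255],
       [ 0.    ,  0.    ,  0.    ,  1.    ]])}
wrist {'vertical_fov': 61.74054544157004, 'cx': 256.40662850742905, 'cy': 188.99027498447904, 'hand_eye': array([[-0.0004, -0.9489, -0.3157,  0.0811],
       [ 1.    , -0.    , -0.0011, -0.0005],
       [ 0.0011, -0.3157,  0.9489, -0.0708],
       [ 0.    ,  0.    ,  0.    ,  1.    ]])}
{'time_s': 0.1, 'q': array([-1.4453,  0.1815,  1.6079,  0.    ,  1.3538, -0.2063]), 'dq': array([-0.0007, -0.0013, -0.0023,  0.0014,  0.0005,  0.0004]), 'joint_efforts': array([  0.0006, -44.5876, -35.2237,  -0.0003,   0.0041,   0.0001]), 'eef_pos': array([ 0.1873, -0.5433,  0.3031]), 'eef_rot': array([-0.0008,  0.9863,  0.1651,  0.    ]), 'wrist_force': array([-0.7821, -0.0236,  0.4623]), 'torque': array([-0.0042, -0.0028,  0.011 ]), 'grasp_force': 0.0, 'opening': 1.0015253390866081}
```

View pics/top0.png

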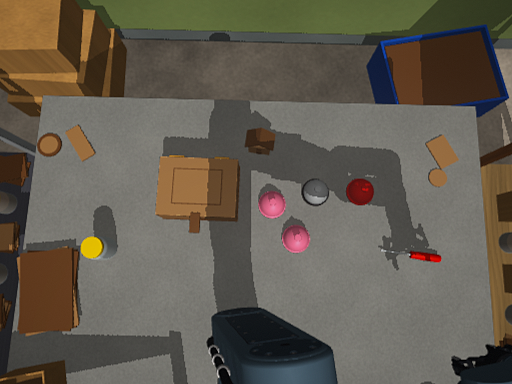

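View pics/side0.png

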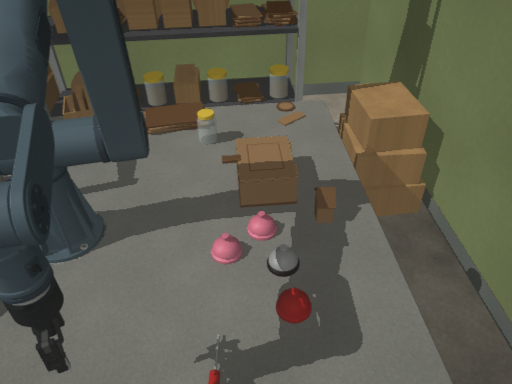

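Bell candidates in the top view are pink (272,204), pink (296,239), steel (315,192) and red (360,191). The steel one with the black foot, at side view (283,260), fits the description. The chest is on the left, with its tongue at top (194,222). The jar is at (92,247), the screwdriver at (415,255) and the house at (260,140). I'll confirm with one crop and measure.

```bash
cat > h.py <<'E'
import cv2,numpy as np
from bench import ctrl
from scipy.spatial.transform import Rotation as R
np.set_printoptions(precision=4,suppress=True)
def cam(n,T=None):
    p=ctrl.camera_params(n); return p,(p["cam_to_world"] if T is None else T@p["hand_eye"])
def tool(o=None):
    o=o or ctrl.get_obs(); T=np.eye(4); T[:3,3]=o["eef_pos"]; T[:3,:3]=R.from_quat(o["eef_rot"],scalar_first=True).as_matrix(); return T
def ray(n,u,v,T=None):
    p,M=cam(n,T); f=192/np.tan(np.radians(p["vertical_fov"])/2)
    return M[:3,3],M[:3,:3]@np.array([(u-p["cx"])/f,(v-p["cy"])/f,1])
def plane(n,u,v,z,T=None):
    o,d=ray(n,u,v,T); return o+d*(z-o[2])/d[2]
def tri(a,b):
    (o1,d1),(o2,d2)=a,b; s=np.linalg.lstsq(np.c_[d1,-d2],o2-o1,rcond=None)[0]
    p,q=o1+d1*s[0],o2+d2*s[1]; return (p+q)/2,np.linalg.norm(p-q)
E
python3 - <<'E'
import cv2,numpy as np
t=cv2.imread("pics/top0.png");s=cv2.imread("pics/side0.png")
c=[t[170:220,290:340],t[145:245,150:250],s[235:285,258:308],s[125:225,215:315]]
c=[cv2.resize(x,(400,300) if 0 else (300,300),interpolation=cv2.INTER_CUBIC) for x in c]
cv2.imwrite("pics/crop1.png",np.vstack([np.hstack(c[:2]),np.hstack(c[2:])]))
E
```

```text
(no output)
```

View pics/crop1.png

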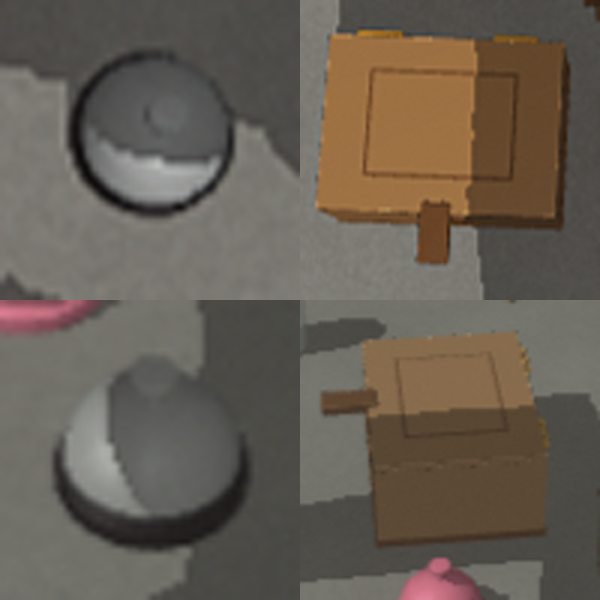

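The crop confirms a steel dome on a black foot, with its plunger head at top px (317.8,189.2) and side px (283.5,246). The lid corners and tongue are clear.

```bash
python3 - <<'E'
from h import *
P=plane("top",317.8,189.2,.07);Q=plane("side",283.5,246,.07);print("plunger",P,Q,plane("top",315.5,192,0.005))
c=[(332,36),(566,43),(556,218),(317,208)]
w=np.array([plane("top",150+(x-300)/3,145+y/3,.108) for x,y in c]);print(w)
m=w.mean(0); ax=(w[0]+w[1]-w[2]-w[3])/2; ay=(w[0]+w[3]-w[1]-w[2])/2
print("dims",np.linalg.norm(ax),np.linalg.norm(ay),"yaws",np.arctan2(ax[1],ax[0]),np.arctan2(-ay[0],ay[1]))
yaw=(np.arctan2(ax[1],ax[0])*180+np.arctan2(-ay[0],ay[1])*240)/420
X=np.array([np.cos(yaw),np.sin(yaw)])
print("centre",m,"yaw",yaw,"tab",m[:2]-X*.118,"hinge",m[:2]+X*.09)
e=[plane("top",150+(x-300)/3,145+y/3,.112) for x,y in[(417,262),(447,264)]];e=np.mean(e,0);print("tab end->tab",e[:2]+X*.022)
print("jar",plane("top",92,247,.12),"house",plane("top",260,140,.08),"pink",plane("top",296,239,.05),plane("top",272,204,.05))
T=tool();print(T)
print("shift to above plunger (tool axes), tips +60mm", T[:3,:3].T@(np.r_[(P+Q)[:2]/2,.07+.073+.06]-T[:3,3]))
E
```

```text
plunger [ 0.6301 -0.1924  0.07  ] [ 0.6315 -0.1907  0.07  ] [ 0.6326 -0.195   0.005 ]
[[0.7114 0.2963 0.108 ]
 [0.7102 0.0568 0.108 ]
 [0.5303 0.0608 0.108 ]
 [0.5345 0.299  0.108 ]]
dims 0.17848744443531628 0.2388433046513344 yaws -0.01899741744305263 -0.011418646428377994
centre [0.6216 0.1782 0.108 ] yaw -0.014666691148952839 tab [0.5036 0.1799] hinge [0.7116 0.1769]
tab end->tab [0.5044 0.1808]
jar [0.4334 0.4737 0.12  ] house [ 0.7826 -0.0075  0.08  ] pink [ 0.4744 -0.127   0.05  ] [ 0.5826 -0.0503  0.05  ]
[[ 0.9455  0.3258 -0.0002  0.1873]
 [ 0.3258 -0.9455  0.0016 -0.5433]
 [ 0.0004 -0.0015 -1.      0.3031]
 [ 0.      0.      0.      1.    ]]
shift to above plunger (tool axes), tips +60mm [ 0.5339 -0.1879  0.1006]
```

carry_out(steps=[0.534,-0.188,0.06,0,0,0.347,0,0.534,-0.188,0.06,0,0,0.347,0,0.534,-0.188,0.06,0,0,0.347,0,0.534,-0.188,0.06,0,0,0.347,0,0.534,-0.188,0.06,0,0,0.347,0,0.534,-0.188,0.06,0,0,0.347,0,0.534,-0.188,0.06,0,0,0.347,0,0.534,-0.188,0.06,0,0,0.347,0,0.534,-0.188,0.06,0,0,0.347,0,0.534,-0.188,0.06,0,0,0.347,0,0.534,-0.188,0.06,0,0,0.347,0,0.534,-0.188,0.06,0,0,0.347,0,0.534,-0.188,0.06,0,0,0.347,0,0.534,-0.188,0.06,0,0,0.347,0,0.534,-0.188,0.06,0,0,0.347,0,0.534,-0.188,0.06,0,0,0.347,0])

```text
time_s: 1.7
eef_pos: [0.6301, -0.1932, 0.2441]
eef_rot: [0.0, 1.0, -0.008, -0.0]
wrist_force: [0.2, -0.2, 0.0]
opening: 0.0
grasp_force: 0.0
```

```bash
python3 - <<'E'
from h import *
o=ctrl.get_obs();T=tool(o);im=ctrl.camera("wrist");cv2.imwrite("pics/w1.png",cv2.cvtColor(im,cv2.COLOR_RGB2BGR))
print(o["time_s"],o["q"],o["wrist_force"],T)
p,M=cam("wrist",T);f=192/np.tan(np.radians(p["vertical_fov"])/2)
for P in([.631,-.192,.07],):
    c=np.linalg.inv(M)@np.r_[P,1];print(p["cx"]+f*c[0]/c[2],p["cy"]+f*c[1]/c[2])
E
```

```text
1.7 [-0.477   0.4167  1.4328 -0.0002  1.2922  1.1108] [ 0.1973 -0.202   0.006 ] [[ 0.9999 -0.017  -0.0001  0.6301]
 [-0.017  -0.9999 -0.0002 -0.1932]
 [-0.0001  0.0002 -1.      0.2441]
 [ 0.      0.      0.      1.    ]]
255.8440592634917 187.18096239872312
```

View pics/w1.png

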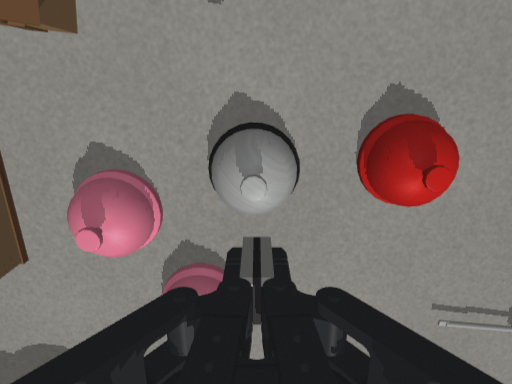

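The wrist view shows the steel bell's plunger head at (253.5,187), within 2 mm of my prediction. Now I'll press.

carry_out(steps=[0.001,-0.002,0.045,0,0,0,0,0.001,-0.002,0.085,0,0,0,0,0.001,-0.002,0.097,0,0,0,0,0.001,-0.002,0.101,0,0,0,0,0.001,-0.002,0.104,0,0,0,0,0.001,-0.002,0.107,0,0,0,0,0.001,-0.002,0.109,0,0,0,0,0.001,-0.002,0.11,0,0,0,0,0.001,-0.002,0.11,0,0,0,0])

```text
time_s: 2.65
eef_pos: [0.6331, -0.1908, 0.1354]
eef_rot: [0.001, 1.0, -0.008, 0.002]
wrist_force: [1.0, -2.1, 4.0]
opening: 0.003
grasp_force: 2.3
```

carry_out(steps=[0,0,0.001,0,0,0,0,0,0,0.002,0,0,0,0,0,0,0.002,0,0,0,0])

```text
time_s: 2.95
eef_pos: [0.6332, -0.1908, 0.1345]
eef_rot: [0.001, 1.0, -0.008, 0.002]
wrist_force: [-1.4, -1.8, 14.4]
opening: 0.003
grasp_force: 6.9
```

The force is 14 N with no further travel, so the plunger is on its stop. I'll raise and go over to the tongue, tilting the tool 45° forward.

carry_out(steps=[0,0,-0.05,0,0,0,0,0,0,-0.1,0,0,0,0,0,0,-0.15,0,0,0,0,-0.22,-0.368,-0.16,0,0.785,0,0,-0.22,-0.368,-0.16,0,0.785,0,0,-0.22,-0.368,-0.16,0,0.785,0,0,-0.22,-0.368,-0.16,0,0.785,0,0,-0.22,-0.368,-0.16,0,0.785,0,0.8,-0.22,-0.368,-0.16,0,0.785,0,0.8,-0.22,-0.368,-0.16,0,0.785,0,0.8,-0.22,-0.368,-0.16,0,0.785,0,0.8,-0.22,-0.368,-0.16,0,0.785,0,0.8,-0.22,-0.368,-0.16,0,0.785,0,0.8,-0.22,-0.368,-0.16,0,0.785,0,0.8,-0.22,-0.368,-0.16,0,0.785,0,0.8,-0.22,-0.368,-0.16,0,0.785,0,0.8])

```text
time_s: 4.55
eef_pos: [0.4177, 0.1808, 0.2915]
eef_rot: [0.003, 0.924, -0.007, 0.382]
wrist_force: [1.1, -0.0, 0.1]
opening: 0.801
grasp_force: 0.0
```

```bash
cat > look.py <<'E'
from h import *
import sys
o=ctrl.get_obs();T=tool(o);im=ctrl.camera("wrist");cv2.imwrite(sys.argv[1],cv2.cvtColor(im,cv2.COLOR_RGB2BGR))
print(o["time_s"],o["q"],o["wrist_force"],o["opening"]);print(T)
p,M=cam("wrist",T);f=192/np.tan(np.radians(p["vertical_fov"])/2)
X=np.array([np.cos(-.0147),np.sin(-.0147),0]);Y=np.array([-X[1],X[0],0]);H=np.array([.7118,.1771,.1])
G=H-.208*X+[0,0,.006]
for P in(H-.230*X+.015*Y+[0,0,.012],H-.230*X-.015*Y+[0,0,.012],G+[0,0,.006]):
    c=np.linalg.inv(M)@np.r_[P,1];print("px",p["cx"]+f*c[0]/c[2],p["cy"]+f*c[1]/c[2])
print("shift of grasp point to tab",T[:3,:3].T@(G-T[:3,3])-[0,0,.054])
E
python3 look.py pics/w2.png
```

```text
4.55 [ 0.249  -0.416   2.3184 -0.3918  0.5057  2.1072] [ 1.0552 -0.0114  0.1302] 0.8006176467056715
[[ 0.708  -0.0158  0.706   0.4177]
 [-0.0111 -0.9999 -0.0113  0.1808]
 [ 0.7061  0.0002 -0.7081  0.2915]
 [ 0.      0.      0.      1.    ]]
px 239.34371259284467 277.474042803358
px 273.49244621912163 277.41515944162995
px 256.3810901854954 252.81259955509026
shift of grasp point to tab [-0.07   -0.0008  0.1381]
```

View pics/w2.png

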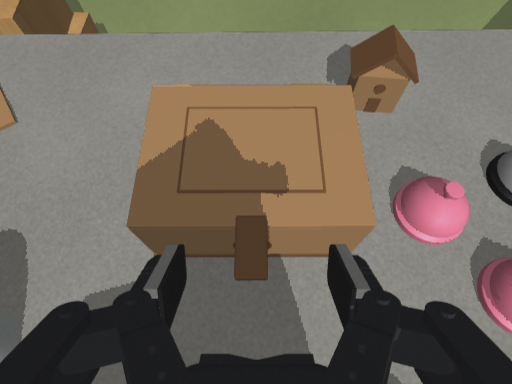

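The wrist view shows the tongue end corners at (234,279) and (268,279), about 4 mm left of prediction. I'll shift that way, descend, then advance around the tongue.

carry_out(steps=[-0.035,-0.003,0.034,0,0,0,0.8,-0.07,-0.003,0.068,0,0,0,0.8,-0.07,-0.003,0.09,0,0,0,0.8,-0.07,-0.003,0.115,0,0,0,0.8,-0.07,-0.003,0.138,0,0,0,0.8,-0.07,-0.003,0.138,0,0,0,0.8,-0.07,-0.003,0.138,0,0,0,0.8])

```text
time_s: 5.3
eef_pos: [0.4677, 0.1792, 0.1593]
eef_rot: [0.001, 0.928, -0.007, 0.372]
wrist_force: [-0.2, -0.0, -0.1]
opening: 0.801
grasp_force: 0.0
```

```bash
python3 look.py pics/w3.png
```

```text
5.3 [ 0.2009  0.0241  2.2991 -1.1371  0.1595  2.8614] [-0.2037 -0.0468 -0.0613] 0.8014423761595045
[[ 0.7233 -0.0132  0.6904  0.4677]
 [-0.012  -0.9999 -0.0065  0.1792]
 [ 0.6904 -0.0036 -0.7234  0.1593]
 [ 0.      0.      0.      1.    ]]
px 220.94827450194884 330.2832104021072
px 288.93775035103016 330.35488539135906
px 255.06881937235522 279.24392324829216
shift of grasp point to tab [-0.0107 -0.0012  0.0095]
```

View pics/w3.png

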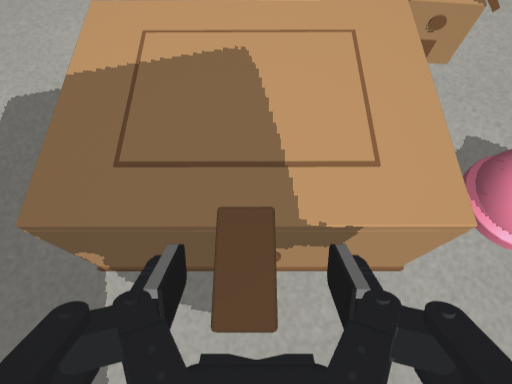

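The wrist view shows the tongue between the open fingers (212-277, 207-331), but the arm hit its joint 4 range at this tilt. I'll back off and use a smaller tilt of about 23°.

carry_out(steps=[0,0,-0.04,0,0,0,0.8,0.02,0,-0.08,0,-0.1,0,0.8,0.04,0,-0.08,0,-0.2,0,0.8,0.04,0,-0.08,0,-0.3,0,0.8,0.04,0,-0.08,0,-0.36,0,0.8,0.04,0,-0.08,0,-0.36,0,0.8,0.04,0,-0.08,0,-0.36,0,0.8,0.04,0,-0.08,0,-0.36,0,0.8])

```text
time_s: 6.15
eef_pos: [0.4399, 0.1798, 0.2435]
eef_rot: [-0.0, 0.98, -0.006, 0.2]
wrist_force: [-0.1, -0.4, 0.5]
opening: 0.799
grasp_force: 0.0
```

```bash
python3 look.py pics/w4.png
```

```text
6.15 [ 0.1751 -0.1686  2.1308 -0.0998  0.7849  1.8148] [-0.0952 -0.4282  0.4649] 0.7987449844121888
[[ 0.9199 -0.0118  0.3921  0.4399]
 [-0.0119 -0.9999 -0.0021  0.1798]
 [ 0.3921 -0.0027 -0.9199  0.2435]
 [ 0.      0.      0.      1.    ]]
px 235.10873907309676 222.1837251440237
px 277.48732036995153 222.29496057557753
px 256.3713035301913 191.24640638794708
shift of grasp point to tab [ 0.0049 -0.0007  0.0976]
```

carry_out(steps=[0.005,-0.0045,0.03,0,0,0,0.8,0.005,-0.0045,0.065,0,0,0,0.8,0.005,-0.0045,0.098,0,0,0,0.8,0.005,-0.0045,0.098,0,0,0,0.8,0.005,-0.0045,0.098,0,0,0,0.8])

```text
time_s: 6.7
eef_pos: [0.4827, 0.1847, 0.1555]
eef_rot: [-0.001, 0.98, -0.006, 0.198]
wrist_force: [-0.2, 0.3, 0.5]
opening: 0.8
grasp_force: 0.0
```

```bash
python3 look.py pics/w5.png
```

```text
6.7 [ 0.1676  0.0957  2.0915 -0.1237  0.5635  1.8414] [-0.1788  0.2731  0.5478] 0.7998947448631575
[[ 0.9212 -0.0108  0.3891  0.4827]
 [-0.0113 -0.9999 -0.001   0.1847]
 [ 0.389  -0.0034 -0.9212  0.1555]
 [ 0.      0.      0.      1.    ]]
px 232.7562913103663 327.5947770030622
px 303.52161703170185 327.96406684463875
px 268.15430325758166 274.9684836798665
shift of grasp point to tab [ 0.0003  0.0044 -0.0001]
```

View pics/w5.png

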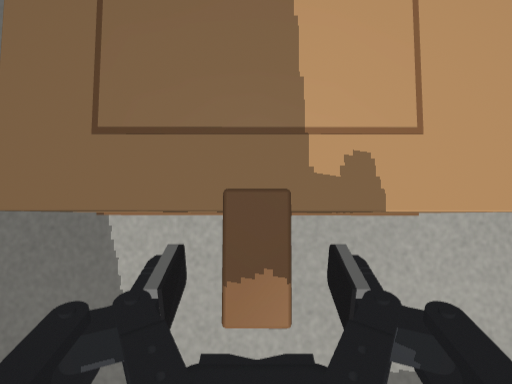

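The tongue is centred between the pads (223-291, centre 257; pads' centre 257). Closing.

carry_out(steps=[0,0,0,0,0,0,0.2,0,0,0,0,0,0,0,0,0,0,0,0,0,0,0,0,0,0,0,0,0,0,0,0,0,0,0,0,0,0,0,0,0,0,0,0,0,0,0,0,0,0,0,0,0,0,0,0,0])

```text
time_s: 7.55
eef_pos: [0.4845, 0.1847, 0.1587]
eef_rot: [-0.001, 0.98, -0.006, 0.201]
wrist_force: [-8.6, -4.2, 10.9]
opening: 0.337
grasp_force: 58.2
```

```bash
python3 - <<'E'
from h import *
T=tool();print(T[:3,3],T[:3,:3].T@ctrl.get_obs()["wrist_force"])
X=np.array([np.cos(-.0147),np.sin(-.0147),0]);H=np.array([.7118,.1817,.1]);Y=np.array([-X[1],X[0],0])
Rt=T[:3,:3]
for a in np.linspace(0,.785,13)[1:]:
    r=R.from_rotvec(Y*a) ; d=H+r.apply(T[:3,3]-H)-T[:3,3]
    print(a,Rt.T@d,(Rt.T@(Y*a)))
E
```

```text
[0.4845 0.1847 0.1587] [ -3.5896   4.2135 -13.4328]
0.06541666666666666 [ 0.0098 -0.     -0.0118] [ 0.0001 -0.0654  0.0003]
0.13083333333333333 [ 0.0203 -0.0001 -0.023 ] [ 0.0003 -0.1308  0.0007]
0.19624999999999998 [ 0.0316 -0.0001 -0.0335] [ 0.0004 -0.1962  0.001 ]
0.26166666666666666 [ 0.0435 -0.0001 -0.0432] [ 0.0006 -0.2617  0.0014]
0.32708333333333334 [ 0.056  -0.0002 -0.0521] [ 0.0007 -0.3271  0.0017]
0.39249999999999996 [ 0.069  -0.0002 -0.0601] [ 0.0008 -0.3925  0.0021]
0.45791666666666664 [ 0.0826 -0.0002 -0.0673] [ 0.001  -0.4579  0.0024]
0.5233333333333333 [ 0.0966 -0.0002 -0.0736] [ 0.0011 -0.5233  0.0027]
0.58875 [ 0.111  -0.0002 -0.079 ] [ 0.0013 -0.5887  0.0031]
0.6541666666666667 [ 0.1257 -0.0002 -0.0834] [ 0.0014 -0.6542  0.0034]
0.7195833333333334 [ 0.1407 -0.0002 -0.0869] [ 0.0015 -0.7196  0.0038]
0.785 [ 0.1558 -0.0001 -0.0893] [ 0.0017 -0.785   0.0041]
```

carry_out(steps=[0.005,0,-0.006,0,-0.033,0,0,0.01,0,-0.012,0,-0.065,0,0,0.015,0,-0.0175,0,-0.098,0,0,0.02,0,-0.023,0,-0.131,0.001,0,0.0315,0,-0.0335,0,-0.196,0.001,0,0.0435,0,-0.043,0,-0.262,0.001,0,0.056,0,-0.052,0,-0.327,0.002,0,0.056,0,-0.052,0,-0.327,0.002,0])

```text
time_s: 8.35
eef_pos: [0.5157, 0.1842, 0.2289]
eef_rot: [-0.002, 0.999, -0.007, 0.037]
wrist_force: [-4.9, -0.1, 0.8]
opening: 0.336
grasp_force: 61.7
```

```bash
python3 - <<'E'
from h import *
T=tool();H=np.array([.7118,.1817,.1]);Y=np.array([.0147,1,0]);Rt=T[:3,:3]
for a in np.linspace(0,.455,8)[1:]:
    print(a,Rt.T@(H+R.from_rotvec(Y*a).apply(T[:3,3]-H)-T[:3,3]),Rt.T@(Y*a))
E
```

```text
0.065 [ 0.0097 -0.     -0.0118] [ 0.0001 -0.065   0.0003]
0.13 [ 0.0201 -0.0001 -0.0229] [ 0.0002 -0.13    0.0007]
0.195 [ 0.0312 -0.0001 -0.0334] [ 0.0002 -0.195   0.001 ]
0.26 [ 0.043  -0.0002 -0.043 ] [ 0.0003 -0.26    0.0014]
0.325 [ 0.0554 -0.0002 -0.0519] [ 0.0004 -0.325   0.0017]
0.39 [ 0.0683 -0.0002 -0.06  ] [ 0.0005 -0.39    0.002 ]
0.455 [ 0.0818 -0.0002 -0.0672] [ 0.0006 -0.455   0.0024]
```

carry_out(steps=[0.01,0,-0.012,0,-0.065,0,0,0.02,0,-0.023,0,-0.13,0.001,0,0.031,0,-0.0335,0,-0.195,0.001,0,0.043,0,-0.043,0,-0.26,0.001,0,0.0555,0,-0.052,0,-0.325,0.002,0,0.068,0,-0.06,0,-0.39,0.002,0,0.075,0,-0.0635,0,-0.422,0.002,0,0.082,0,-0.067,0,-0.455,0.002,0,0.082,0,-0.067,0,-0.455,0.002,0,0.082,0,-0.067,0,-0.455,0.002,0,0.082,0,-0.067,0,-0.455,0.002,0])

```text
time_s: 9.45
eef_pos: [0.5913, 0.1832, 0.3011]
eef_rot: [-0.004, 0.982, -0.007, -0.189]
wrist_force: [-4.8, 0.7, 5.1]
opening: 0.335
grasp_force: 63.8
```

```bash
python3 - <<'E'
from h import *
o=ctrl.get_obs();T=tool(o);g=T[:3,3]+.054*T[:3,2]
print(T,o["dq"],o["grasp_force"],g,"lid",np.arctan2(g[2]-.1,.7118-g[0])-np.arctan2(.006,.208),"r",np.hypot(g[2]-.1,.7118-g[0]))
a=[cv2.cvtColor(ctrl.camera(n),cv2.COLOR_RGB2BGR) for n in("side","wrist")]
cv2.imwrite("pics/end.png",np.hstack([cv2.resize(a[0][60:310,180:430],(390,390)),cv2.resize(a[1],(400,300))[:300].copy() if 0 else cv2.copyMakeBorder(cv2.resize(a[1],(400,300)),0,90,0,0,cv2.BORDER_CONSTANT)]))
E
```

```text
[[ 0.9288 -0.0143 -0.3703  0.5913]
 [-0.0115 -0.9999  0.0097  0.1832]
 [-0.3704 -0.0047 -0.9289  0.3011]
 [ 0.      0.      0.      1.    ]] [ 0.0009 -0.0031  0.0027 -0.0017 -0.0057 -0.0003] 63.80037188529968 [0.5713 0.1837 0.251 ] lid 0.7925100624993041 r 0.20621576252696797
```

View pics/end.png

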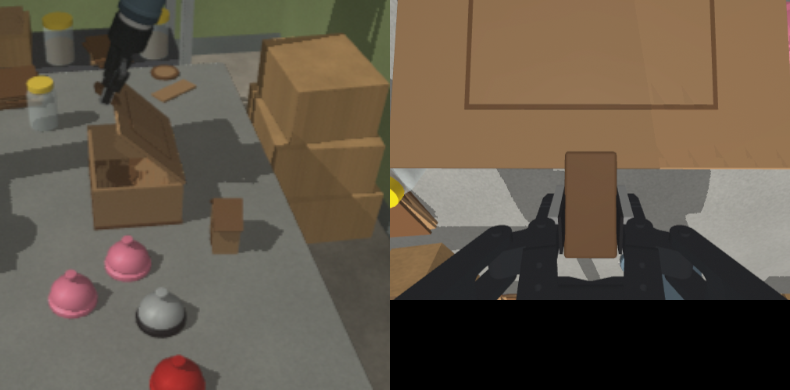

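The lid is held at about 0.79 rad with the tongue firmly pinched. The bell's plunger is up and the bystanders are untouched.

```bash
python3 -c "
from bench import ctrl
print(ctrl.hand_in())"
```

```text
the job is handed in; nothing more can be done
None
```

I rang the bell to its stop and handed the job in with the fingers holding the chest lid steady at about 45° (0.79 rad by my measurement). The jar, screwdriver and house were never touched; the hand-in gave back no verdict.

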